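Fit the lamp stem at its length mark and close the cam lever

ROBOT

A 6-joint arm with a two-finger parallel gripper is mounted at the origin on the work surface. World frame = base frame: x ahead of the robot, y to its left, z up, the work surface at z = 0. Lengths are in m, angles in rad, forces in N, time in s.
With the tool pointing down it reaches from about 0.3 to 0.75 m from the base axis. Payload 8.5 kg.
Tool frame: the origin (TCP) lies on the centre line of the jaws, within the pads' length; the fingertips stand 11 mm ahead of it and the grasp point (between the pads) lies 8 mm behind it; z points along the fingers, x is the direction in which the jaws open and shut, and the axes are right-handed (so a half turn about z gives the same grasp; the last joint's range is limited). The gripper opens to 88 mm and grips with 3 to 60 N. Pads are 18 mm wide; open, the fingers measure 123 mm over their backs; the gripper's body (75 mm by 187 mm) begins 45 mm behind the grasp point.
Start: joints at [-1.34, 0.381, 1.297, -0, 1.464, -0.215], TCP at [0.237, -0.496, 0.25] pointing down, gripper open.
Joint ranges: [-3.11, 3.11], [-0.89, 2.33], [0.22, 2.48], [-1.42, 4.56], [0.17, 2.85], [-2.88, 2.88]. Speed limits (rad/s): [2.39, 2.39, 3.14, 3.14, 3.14, 3.14].

INTERFACE

Orientations are given as a unit quaternion [x, y, z, w].
In Python, from cell import arm, viewer, order gives the robot as it stands.
- The arm moves only by the tool drive_tool, never from a script. Its argument "plan" is a list that holds one entry, the list of rows, each a list of 7 numbers: the turn, a rotation vector about the world's x, y, z in rad, then the shift along the world's x, y, z in mm, then the closure in counts, from 0 (fully open) to 255 (shut). A call has 1 to 8 rows; each row shifts and turns the commanded pose from where the row before left it; what a row does not reach is not made up. A row lasts 1/10 s, in which the tool goes at most 50 mm and 8.59 degrees, less where a joint would pass 70% of its speed; a pose out of reach is approached as far as the arm can. A call is refused whole if a number of a shift passes 50 or a number of a turn 0.15, either way. A call with a gripper value outside its range is refused whole. The fingers move at their own pace and stop on an object; the grip force is fixed at half the most. Time passes only in rows, so rows that do not move let the fingers close. It gives the time, the measured TCP pose, the force and the opening at its end, in the units of the state.
- arm.state(): the state, without advancing time (a new reading comes with each control period).
- viewer.snapshot(name): name is "scene" or "top"; returns a dict with "frame" (480x640x3 uint8, red, green, blue), "mtx" (3x3 intrinsics, pixels), "k1" (the pictures are not rectified: a ray, as slopes to the right and down, at radius r is drawn at 1 + k1 r^2 times it, then the intrinsics apply), "R" (3x3) and "t" (3): a world point X has camera coordinates R X + t. Camera axes: x right, y down, z forward; pixel columns grow to the right and rows downward; lengths in m; the calibration is good to about 2 mm. A picture is of the moment at which its call begins. There is no depth.
- order.close_job(): hands the job in, once; it reports no verdict.
The state is a dict: "t": time; "joints": joint angles; "joint_velocities": joint speeds; "tau": joint torques, N m; "ee_pos": TCP position; "eef_rot": TCP orientation; "wrist_force": force on the tool from outside, world axes, zero at the start; "ft_torque": the same for the moment, N m; "grip_width": finger opening in m.
Only numpy, scipy, OpenCV 4.12 (cv2) and the standard library are available. Lean on these libraries where they do the work, as an engineer would, in place of code of your own. Each camera call takes 0.05 s, during which the arm holds its last target.

TASK

Lift the long marked stem up and off its hook, lower it upright into the socket of the lamp foot until the dark ring mark on its tail is level with the socket's rim, and only then, still holding it at the mark, swing the cam lever fully closed (against its stop) with the same hand. Finish while still holding the stem at the mark with the lever closed: do not let go, the cam alone does not carry it. Leave the spare stem and the other things where they are.

Things in the scene. Friction and masses are not known exactly. Their poses are not given: they have to be found in the camera images.
- stem: Long aluminium lamp stem, loose, about 0.22 kg, hanging upright by its shoulder in either fork of the hook stand. Origin on its axis under the shoulder (160 mm above the bench), z up along it. Shoulder: disc 32 mm diameter, z 0 to 6 mm. Tail below: 18 mm diameter, 82 mm long, tapering to 11 mm at the end. It turns freely in the socket.
- stem_grip (a point): Middle of the stem's plain round grip, on its axis, 36 mm above the shoulder's underside. The grip is 28 mm diameter, 60 mm long (6 to 66 mm above the shoulder's underside): grasp it here from above, at any yaw.
- stem_mark (a point): The length mark: a dark ring 3 mm wide round the stem's tail; the point is on the stem's axis 22 mm below the shoulder's underside (60 mm above the tail's end).
- spare_stem: Spare stem, same aluminium and shoulder, hanging in the other fork: short tail (45 mm) without a mark, and a ball of 32 mm diameter on top (its top 206 mm above the bench). Origin as for the stem. Leave it.
- hook_stand: Fixed stand, origin on the bench midway between two forks with seats at x = 0, y = +60 and -60 mm. Fork: two prongs along x, 8 mm wide, 22 mm apart, top z 160 mm, shut at +x by a crossbar, upturned tips 12 mm high at x -27 to -21 mm. No part over 172 mm. A stem comes out straight up (tail clear after 82 mm), or 12 mm up and out to -x.
- lamp_foot: Bronze lamp foot screwed to the bench: foot 120 mm diameter, upright socket of 33 mm outer diameter, 38 mm at the rim. Bore 23 mm (28 mm at the rim), about 93 mm deep: a stem let go slides down 22 mm past its mark until its shoulder meets the rim. Origin under its centre on the bench, z up.
- socket_rim (a point): Centre of the socket's mouth, level with its rim, 120 mm above the bench.
- cam_lever (a joint): Lever angle about the socket's vertical axis, rad: 0 open, 0.90 closed at its stop; it grows counter-clockwise seen from above. Starts at 0 to 0.25, stays where it is left, takes about 0.04 N m (2 N at the paddle). At angle q the paddle lies from the axis in direction (x, y) = (sin q, -cos q) of the lamp foot's frame. The stop is a lug on the socket, below the rim.
- lever_paddle (a point): Middle of the lever's paddle, 33.5 mm from the socket axis, 160 mm above the bench. Dark steel plate standing radially, 6 to 9 mm thick, 19 to 48 mm from the axis, top 185 mm above the bench (65 above the rim; bring the stem in over it). It stands beside a seated stem's grip: a 22 mm wide finger on the grip meets it some 0.8 rad behind it and pushes it as the hand turns.
- finial: Small brass finial, 30 mm diameter, 36 mm high, standing on the bench between foot and stand. Bystander.
- jar: Glass jar with steel cap, 60 mm diameter, 85 mm high. Bystander, towards the back.
- candle_sleeve: White tube standing upright, 38 mm diameter, 100 mm high. Bystander, towards the back.
- carton: Cardboard box 50 x 90 x 50 mm. Bystander, towards the back.
- screwdriver: Screwdriver lying on the bench, front left. Bystander.
- cup_blank: Round bronze part 60 mm diameter, 30 mm high, front right. Bystander.

How it is judged:
By the outcome, as a careful person would: the job done as asked, in the order asked, and still so for the second after the job is handed in, while the arm keeps its last pose, push and grip.
It also fails if it takes over 61 s, if anything falls off the work surface, if the arm or the gripper's body presses on something with over 40 N, if the wrist force passes 120 N, or if a joint passes its speed limit or range.

## Working session

There is one attempt and no reset: what is moved stays moved. The work goes in short steps, Python scripts to look and compute and a tool call to move; the robot and the scene stay as the last step left them, time stands still between calls to the robot, and variables do not carry over. Pictures are saved under pics/ and viewed, and the job is handed in when it is done.

Besides the shell and the picture viewer there is one more tool, called after "Call:" as a command line: name --argument value ..., lists and objects as JSON in quotes. drive_tool: Moves the arm, as the interface text tells. Its arguments: {"type":"object","properties":{"plan":{"type":"array"}},"required":["plan"]}

```bash
mkdir -p pics; ls; cat > h.py <<'E'
import numpy as np, cv2
from cell import arm, viewer, order
def snap(n,f):
    s=viewer.snapshot(n); cv2.imwrite('pics/'+f,s['frame'][:,:,::-1]); np.savez('pics/'+f+'.npz',**{k:np.array(v) for k,v in s.items()}); return s
def load(f):
    d=np.load('pics/'+f+'.npz'); return {k:d[k] for k in d.files}
def ray(s,u,v):
    K=np.array(s['mtx']);k=float(s['k1'])
    p=cv2.undistortPoints(np.array([[[u,v]]],float),K,np.array([k,0,0,0.]))[0,0]
    R=np.array(s['R']);t=np.array(s['t'])
    d=R.T@np.array([p[0],p[1],1]); return -R.T@t, d/np.linalg.norm(d)
def onz(s,u,v,z):
    c,d=ray(s,u,v); return c+d*(z-c[2])/d[2]
def proj(s,X):
    R=np.array(s['R']);t=np.array(s['t']);K=np.array(s['mtx'])
    p=R@np.array(X,float)+t;a=p[:2]/p[2];a=a*(1+float(s['k1'])*(a@a));return K[:2,:2]@a+K[:2,2]
def tri(s1,p1,s2,p2):
    c1,d1=ray(s1,*p1);c2,d2=ray(s2,*p2)
    a=np.linalg.lstsq(np.c_[d1,-d2],c2-c1,rcond=None)[0]
    A=c1+a[0]*d1;B=c2+a[1]*d2;return (A+B)/2,np.linalg.norm(A-B)
E
python3 - <<'E'
from h import *
print(arm.state())
for n in("scene","top"):
    s=snap(n,n+'0.png'); print(n,s['mtx'],s['k1'],-np.array(s['R']).T@s['t'],s['R'])
E
```

```text
pics
{'t': 0.0, 'joints': array([-1.34030595e+00,  3.81197411e-01,  1.29823089e+00, -1.13731225e-06,
        1.46361438e+00, -2.15291631e-01]), 'joint_velocities': array([-0.00059992, -0.00053464, -0.00019533, -0.00070014,  0.00020838,
       -0.00121834]), 'tau': array([ 8.25303468e-04, -4.37934208e+01, -2.24559170e+01,  7.14187045e-02,
        3.52523813e-02, -1.11621439e-04]), 'ee_pos': array([ 0.23708113, -0.49599127,  0.24914708]), 'eef_rot': array([ 8.45920491e-01, -5.33308539e-01, -5.16940506e-04, -5.08349251e-04]), 'wrist_force': array([-0.34360304, -0.55230081, -0.5053181 ]), 'ft_torque': array([-0.00689194,  0.00898561,  0.0498487 ]), 'grip_width': 0.08805617607899416}
scene [[612.91498133   0.         318.30946919]
 [  0.         612.91498133 244.36222452]
 [  0.           0.           1.        ]] 0.05985638384781757 [ 1.30722718 -0.26589953  0.98978056] [[ 0.32484568  0.94560342 -0.0175914 ]
 [ 0.66762531 -0.24244629 -0.70391494]
 [-0.66988935  0.21691926 -0.7100664 ]]
top [[621.82841095   0.         315.64948858]
 [  0.         621.82841095 244.04239846]
 [  0.           0.           1.        ]] -0.19087968001145927 [0.33437785 0.00385128 1.43292804] [[-0.00267334 -0.99994227  0.01040706]
 [-0.99069696  0.00123234 -0.13608095]
 [ 0.13606027 -0.01067404 -0.99064306]]
```

View pics/scene0.png

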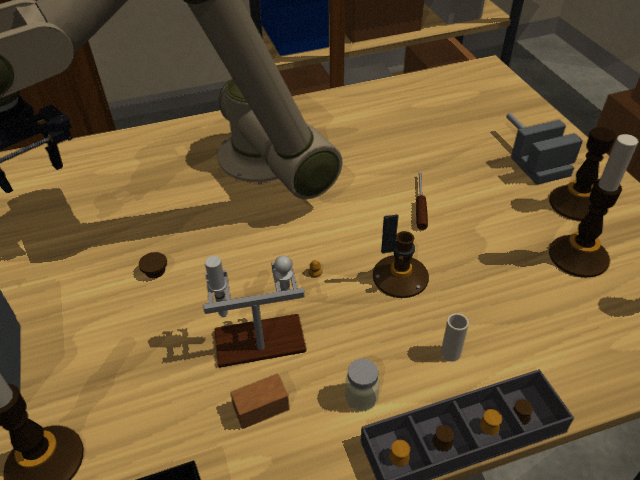

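View pics/top0.png

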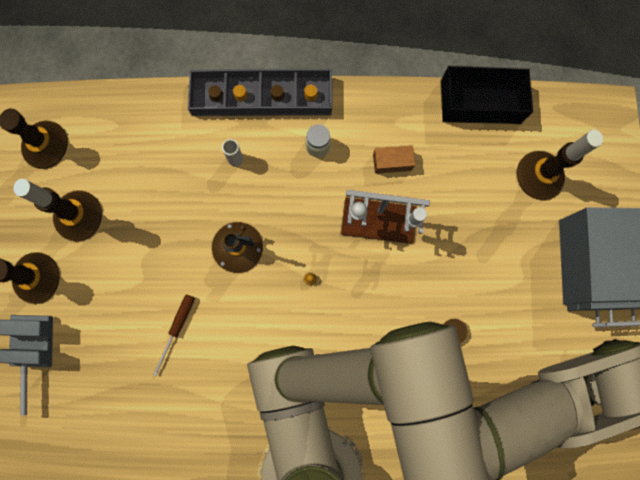

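Scene view: the stem is at about (215,275), the spare with its ball at (284,265), and the foot at (400,275) with its paddle at (390,233). In the top view the stem is at (418,214), the ball at (358,209) and the socket at (234,242). I'll zoom in.

```bash
python3 - <<'E'
from h import *
a=cv2.imread('pics/scene0.png');b=cv2.imread('pics/top0.png')
def crop(im,x,y,w,h,f,n):
    cv2.imwrite('pics/'+n,cv2.resize(im[y:y+h,x:x+w],None,fx=f,fy=f,interpolation=cv2.INTER_CUBIC))
c1=cv2.resize(a[245:325,190:310],None,fx=5,fy=5);crop(a,190,245,120,80,5,'c1.png')
crop(a,360,200,80,100,6,'c2.png');crop(b,335,180,110,70,6,'c3.png');crop(b,200,210,80,70,8,'c4.png')
E
```

```text
(no output)
```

View pics/c1.png

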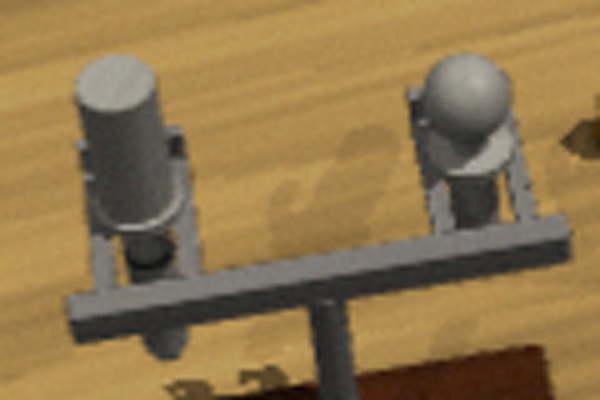

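View pics/c2.png

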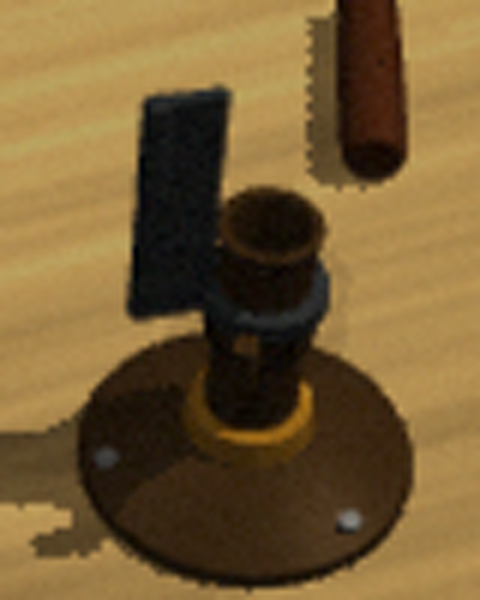

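View pics/c3.png

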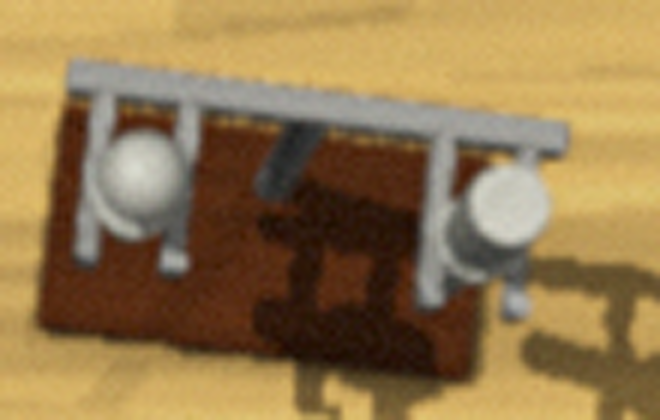

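View pics/c4.png

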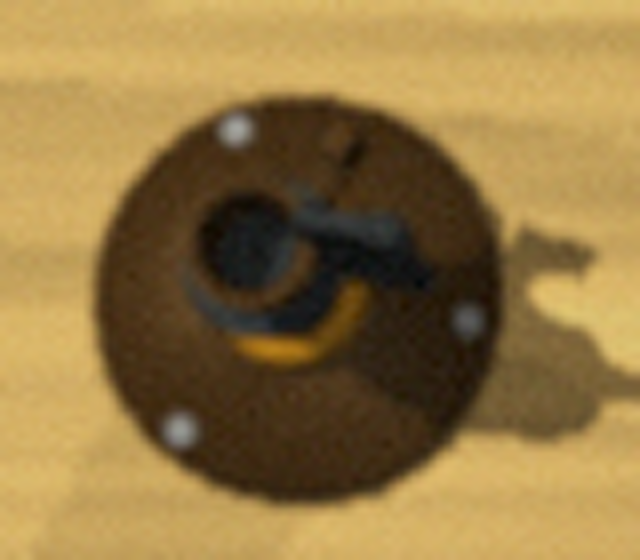

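```bash
python3 - <<'E'
from h import *
s=load('scene0.png');t=load('top0.png')
def c(x,y,f,x0,y0): return ((x+.5)/f-.5+x0,(y+.5)/f-.5+y0)
P={'stemtop':(c(116,83,5,190,245),c(509,206,6,335,180)),
'ball':(c(467,98,5,190,245),c(142,172,6,335,180)),
'rim':(c(274,226,6,360,200),c(255,248,8,200,210)),
'padouter':(c(147,98,6,360,200),c(408,232,8,200,210)),
'padinner':(c(228,91,6,360,200),c(297,196,8,200,210)),
'xbarL/R':(c(570,228,5,190,245),c(70,72,6,335,180)),
'xbarR':(c(70,308,5,190,245),c(568,132,6,335,180))}
for k,(a,b) in P.items(): print(k,np.round(a,1),np.round(b,1),tri(s,a,t,b))
# foot disc: ellipse fit
for n,d,(x0,y0,w,h) in(('scene',s,(360,240,85,65)),('top',t,(205,215,65,62))):
    im=d['frame'][y0:y0+h,x0:x0+w];hsv=cv2.cvtColor(im,cv2.COLOR_RGB2HSV)
    m=((hsv[...,2]<95)).astype(np.uint8);m=cv2.morphologyEx(m,cv2.MORPH_OPEN,np.ones((15,15)))
    cs,_=cv2.findContours(m,0,1);C=max(cs,key=cv2.contourArea);e=cv2.fitEllipse(cv2.convexHull(C));print(n,e,onz(d,e[0][0]+x0,e[0][1]+y0,0.008))
for n,u in(('stem',P['stemtop']),):
    print([onz(s,*u[0],.226),onz(t,*u[1],.226)])
print('rim',onz(s,*P['rim'][0],.12),onz(t,*P['rim'][1],.12))
print('pad',onz(s,*P['padouter'][0],.185),onz(t,*P['padouter'][1],.185),onz(s,*P['padinner'][0],.185),onz(t,*P['padinner'][1],.185))
# foot screws, z~.01
for q in((236,131),(181,432),(468,321)):print('screw',onz(t,*c(*q,8,200,210),.012))
for q in((106,457),(349,520)):print('screwS',onz(s,*c(*q,6,360,200),.012))
E
```

```text
stemtop [212.8 261.2] [419.4 213.9] (array([ 0.56084347, -0.21575086,  0.22350339]), np.float64(0.0005502807659184924))
ball [283.  264.2] [358.2 208.2] (array([ 0.57853485, -0.09676883,  0.19019151]), np.float64(0.0004211200119297111))
rim [405.2 237.2] [231.4 240.6] (array([0.52349283, 0.17148457, 0.11599813]), np.float64(0.0027037135607281544))
padouter [384.1 215.9] [250.6 238.6] (array([0.51760509, 0.12361162, 0.18461116]), np.float64(0.0021987892244728956))
padinner [397.6 214.8] [236.7 234.1] (array([0.52593244, 0.15006683, 0.18678252]), np.float64(0.0014544851761890574))
xbarL/R [303.6 290.2] [346.2 191.6] (array([ 0.62098502, -0.07396181,  0.15669431]), np.float64(0.0011052070657810089))
xbarR [203.6 306.2] [429.2 201.6] (array([ 0.59922034, -0.24906612,  0.15992244]), np.float64(0.0005578489332364212))
scene ((39.07389450073242, 27.794498443603516), (56.58040237426758, 64.39569091796875), 169.59930419921875) [0.50822123 0.17517876 0.008     ]
top ((33.1990852355957, 32.04487991333008), (48.59611129760742, 50.237274169921875), 170.28575134277344) [0.52329075 0.1678628  0.008     ]
[array([ 0.56336862, -0.21565106,  0.226     ]), array([ 0.56032633, -0.21557038,  0.226     ])]
rim [0.52733405 0.17084116 0.12      ] [0.52243448 0.16969694 0.12      ]
pad [0.51819541 0.12452498 0.185     ] [0.51716993 0.12253116 0.185     ] [0.52407167 0.15025161 0.185     ] [0.52646444 0.15096735 0.185     ]
screw [0.57221258 0.18945809 0.012     ]
screw [0.48441589 0.20396884 0.012     ]
screw [0.51656472 0.12134259 0.012     ]
screwS [0.51678557 0.12033456 0.012     ]
screwS [0.57255491 0.18835739 0.012     ]
```

Call:
drive_tool --plan '[[[0,0,0.14,38,32,10,0],[0,0,0.14,38,32,10,0],[0,0,0.14,38,32,0,0],[0,0,0.14,38,32,0,0],[0,0,0.14,38,32,0,0],[0,0,0.14,38,32,0,0],[0,0,0.14,38,32,0,0],[0,0,0.14,38,32,0,0]]]'

```text
t: 0.9
ee_pos: [0.5414, -0.2394, 0.2692]
eef_rot: [1.0, 0.0, -0.0, -0.0]
wrist_force: [0.3, -0.5, 0.7]
grip_width: 0.0881
```

Call:
drive_tool --plan '[[[0,0,0.12,10,12,0,0],[0,0,0.13,10,12,0,0],[0,0,0,0,0,0,0],[0,0,0,0,0,0,0]]]'

```text
t: 1.3
ee_pos: [0.5599, -0.2173, 0.2692]
eef_rot: [0.993, 0.121, -0.0, -0.0]
wrist_force: [-0.6, 0.2, -0.1]
grip_width: 0.0879
```

```bash
python3 - <<'E'
from h import *
st=arm.state();print(st['ee_pos'],st['eef_rot'],st['t'])
a=snap('scene','s1.png');b=snap('top','t1.png')
f=a['frame'][:,:,::-1];g=b['frame'][:,:,::-1]
L=cv2.resize(f[190:330,150:310],(640,560),interpolation=2)
cv2.imwrite('pics/s1c.png',L)
cv2.imwrite('pics/t1c.png',cv2.resize(g[150:270,340:480],(700,600),interpolation=2))
E
```

```text
[ 0.55985523 -0.21728825  0.2691837 ] [ 9.92697526e-01  1.20629634e-01 -3.17872458e-04 -1.11310379e-04] 1.3
```

View pics/s1c.png

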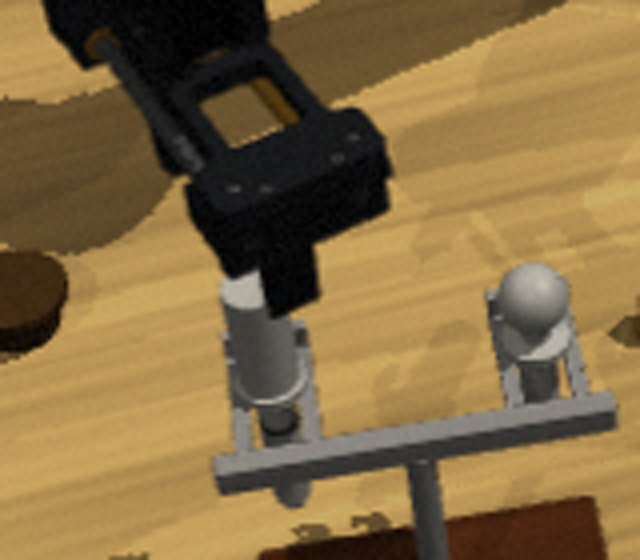

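View pics/t1c.png

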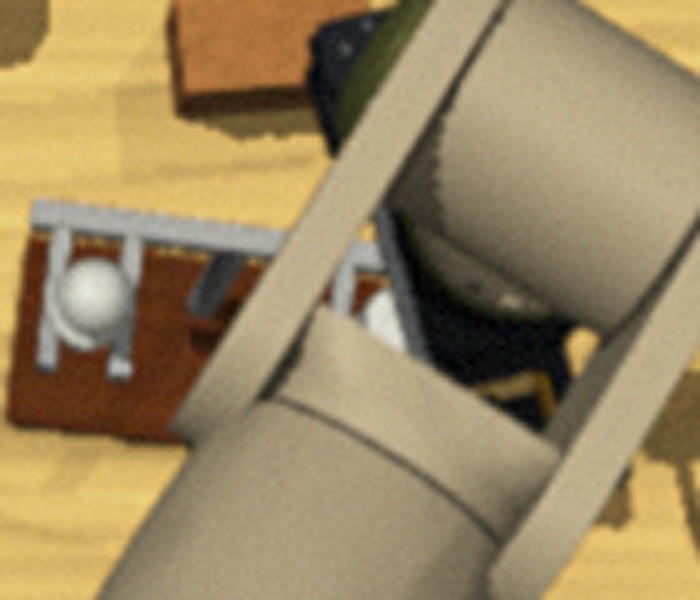

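Call:
drive_tool --plan '[[[0,0,0,1.6,1.6,-20,0],[0,0,0,0,0,-20,0],[0,0,0,0,0,-20,0],[0,0,0,0,0,-20,0],[0,0,0,0,0,0,0]]]'

```text
t: 1.9
ee_pos: [0.5603, -0.2158, 0.1872]
eef_rot: [0.993, 0.121, -0.002, -0.002]
wrist_force: [-0.0, 0.0, 0.9]
grip_width: 0.0882
```

```bash
python3 - <<'E'
from h import *
st=arm.state();print(st['ee_pos'],st['wrist_force'],st['t'])
a=snap('scene','s2.png');f=a['frame'][:,:,::-1]
cv2.imwrite('pics/s2c.png',cv2.resize(f[190:330,150:310],(640,560),interpolation=2))
E
```

```text
[ 0.56034397 -0.2158072   0.18719213] [-0.02917686  0.00447925  0.93870717] 1.9
```

View pics/s2c.png

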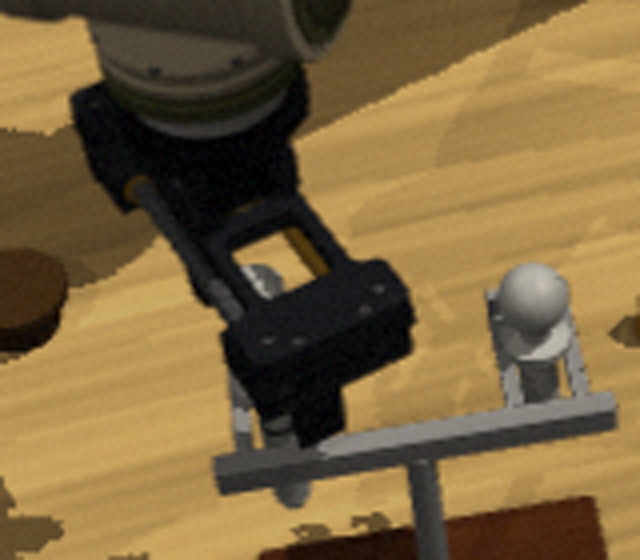

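The stem is between the fingers with the spare clear of the hand, so I'll close.

Call:
drive_tool --plan '[[[0,0,0,0,0,0,120],[0,0,0,0,0,0,170],[0,0,0,0,0,0,255],[0,0,0,0,0,0,255],[0,0,0,0,0,0,255],[0,0,0,0,0,0,255],[0,0,0,0,0,0,255],[0,0,0,0,0,0,255]]]'

```text
t: 2.75
ee_pos: [0.5616, -0.2155, 0.1895]
eef_rot: [0.993, 0.122, -0.0, 0.0]
wrist_force: [1.2, 0.4, 1.2]
grip_width: 0.0272
```

Call:
drive_tool --plan '[[[0,0,0,0,0,5,255],[0,0,0,0,0,15,255],[0,0,0,0,0,25,255],[0,0,0,0,0,30,255],[0,0,0,0,0,30,255],[0,0,0,0,0,30,255],[0,0,0,0,0,25,255],[0,0,0,0,0,0,255]]]'

```text
t: 3.55
ee_pos: [0.5622, -0.2157, 0.3528]
eef_rot: [0.992, 0.122, 0.003, 0.002]
wrist_force: [0.5, -0.1, -1.4]
grip_width: 0.0276
```

```bash
python3 - <<'E'
from h import *
st=arm.state();print(st['ee_pos'],st['wrist_force'],st['t'],st['joints'])
a=snap('scene','s3.png')
E
```

```text
[ 0.56219004 -0.2156732   0.35280795] [ 0.48837236 -0.07612039 -1.4495499 ] 3.55 [-5.62732614e-01  4.30929268e-01  9.26056994e-01  4.95072640e-05
  1.77816459e+00 -8.07856494e-01]
```

View pics/s3.png

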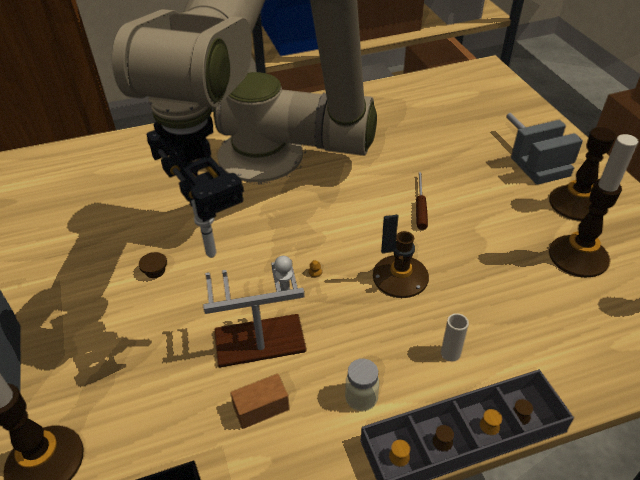

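The stem is out cleanly, tail end at (211,256), and the spare hasn't moved. I'll move it over to the foot.

Call:
drive_tool --plan '[[[0,0,0,-4,25,0,255],[0,0,0,-5,45,0,255],[0,0,0,-5,45,0,255],[0,0,0,-5,45,0,255],[0,0,0,-5,45,0,255],[0,0,0,-5,45,0,255],[0,0,0,-4,45,0,255],[0,0,0,-4,45,0,255]]]'

```text
t: 4.4
ee_pos: [0.5238, 0.1263, 0.3474]
eef_rot: [0.993, 0.122, -0.002, -0.0]
wrist_force: [0.7, 0.4, -2.2]
grip_width: 0.0273
```

Call:
drive_tool --plan '[[[0,0,0,0,30,0,255],[0,0,0,0,16,0,255],[0,0,0,0,0,-20,255],[0,0,0,0,0,-10,255],[0,0,0,0,0,0,255],[0,0,0,0,0,0,255],[0,0,0,0,0,0,255]]]'

```text
t: 5.1
ee_pos: [0.5251, 0.17, 0.3201]
eef_rot: [0.993, 0.122, 0.001, 0.0]
wrist_force: [0.7, -0.3, -1.9]
grip_width: 0.0271
```

```bash
python3 - <<'E'
from h import *
st=arm.state();print(st['ee_pos'],st['eef_rot'],st['wrist_force'],st['t'],st['joints'])
a=snap('scene','s4.png');b=snap('top','t4.png')
f=a['frame'][:,:,::-1];g=b['frame'][:,:,::-1]
cv2.imwrite('pics/s4c.png',cv2.resize(f[160:300,350:450],(400,560),interpolation=2))
cv2.imwrite('pics/t4c.png',cv2.resize(g[180:300,180:300],(600,600),interpolation=2))
E
```

```text
[0.52505147 0.16999785 0.3201144 ] [9.92561695e-01 1.21741452e-01 5.45631253e-04 4.44799790e-05] [ 0.7055593  -0.30280692 -1.91507391] 5.1 [ 9.86020053e-02  3.44604263e-01  1.15122032e+00 -6.35295394e-05
  1.64467502e+00 -1.45491149e-01]
```

View pics/s4c.png

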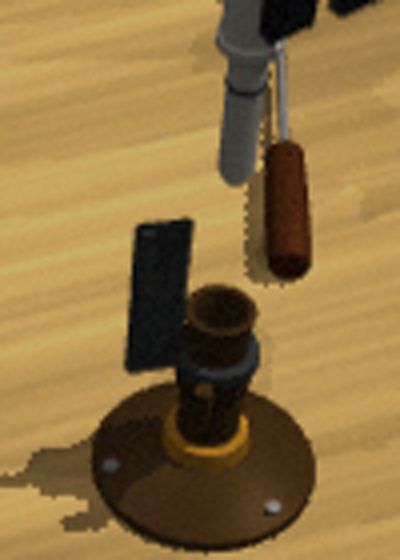

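View pics/t4c.png

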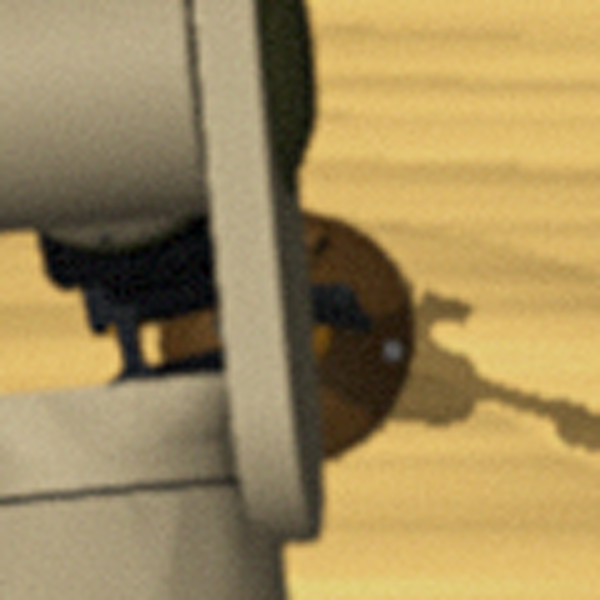

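```bash
python3 - <<'E'
from h import *
s=load('s4.png')
c=lambda x,y:((x+.5)/4-.5+350,(y+.5)/4-.5+160)
cx,cy=.5251,.170
for z in(.2906,.2686,.2086):print(z,proj(s,(cx,cy,z)))
print('mark obs',c(246,88),'tail end',c(236,183),'rim',c(221,310))
# rows: tail left/right edges
g=cv2.cvtColor(s['frame'],cv2.COLOR_RGB2HSV)
for r in range(170,208,3):print(r,g[r,398:424,1])
print('rim proj',proj(s,(.5245,.1707,.12)),proj(s,(.5245,.1707,.12)))
E
```

```text
0.2906 [412.20517335 169.60221632]
0.2686 [411.09566739 179.06555832]
0.2086 [408.23435453 203.56707508]
mark obs (411.125, 181.625) tail end (408.625, 205.375) rim (404.875, 237.125)
170 [136 142 137 139 140 138  27  19  39  18  21  12  16  38  32  32  20  25
  34  32  29  26  27  94 134 140]
173 [138 141 138 142 140 143 141 102  70  35  18  21  27  14  26  24  18  26
  23  15  31  22  24 109 139 139]
176 [139 139 140 136 137 138 138 144 142  24   9  31  40  18  19  29  22  28
  34 133 137  37  18  90 133 138]
179 [139 133 138 138 136 140 136 137 102  23  27  32  32   8  25  39  20  29
  45 141 137  51  20  88 134 140]
182 [141 138 134 139 137 136 141 134 106  36  32  33  24  14  41  29  15  12
 124 137 142  79  23  58 135 142]
185 [137 134 139 142 137 137 137 140  27  20  31  26  19  25  27  20  27  56
 137 135 144  90  22  57 133 142]
188 [141 135 138 134 140 138 135 125  16  20  25  26  23  15  23  23  18  85
 143 146 136 113  24  14 134 138]
191 [138 138 139 141 133 134 133 104  16  16  25  25  20  30  31  28  23 124
 138 140 135 122  21  22 133 140]
194 [126 129 129 130 135 132 129  72  20  16  26  20  24  24  23  24  73 134
 147 135 143 136  33  29 123 136]
197 [129 129 130 133 133 137 124  36  20  25  16  20  22  25  25  34 124 139
 142 172 197 191 189 215 184 195]
200 [136 138 134 139 137 132 106  20  16  28  23  18  32  23  18  37 135 134
 159 195 197 190 203 202 203 192]
203 [136 137 133 135 134 132 132  51  24  25  24  30  25  20  38  99 140 140
 150 221 208 209 193 191 229 214]
206 [126 125 129 128 127 129 130 131 135 118 112 111 121 133 149 142 146 145
 182 210 203 189 206 199 196 196]
rim proj [404.59424184 236.3389518 ] [404.59424184 236.3389518 ]
```

Call:
drive_tool --plan '[[[0,0,0,0,0.6,-10,255],[0,0,0,0,0,-20,255],[0,0,0,0,0,-20,255],[0,0,0,0,0,-15,255],[0,0,0,0,0,-10,255],[0,0,0,0,0,0,255],[0,0,0,0,0,0,255]]]'

```text
t: 5.9
ee_pos: [0.5249, 0.1711, 0.2449]
eef_rot: [0.993, 0.122, 0.0, -0.0]
wrist_force: [0.1, -0.4, -1.2]
grip_width: 0.0274
```

```bash
python3 - <<'E'
from h import *
st=arm.state();print(st['ee_pos'],st['eef_rot'],st['wrist_force'],st['t'])
a=snap('scene','s5.png')
f=a['frame'][:,:,::-1]
cv2.imwrite('pics/s5c.png',cv2.resize(f[160:300,350:450],(560,784)[::1],interpolation=2)[:600])
E
```

```text
[0.52493539 0.17114171 0.24488217] [ 9.92508459e-01  1.22175497e-01  3.25560185e-04 -5.02136097e-06] [ 0.0559178  -0.35919053 -1.20609512] 5.9
```

View pics/s5c.png

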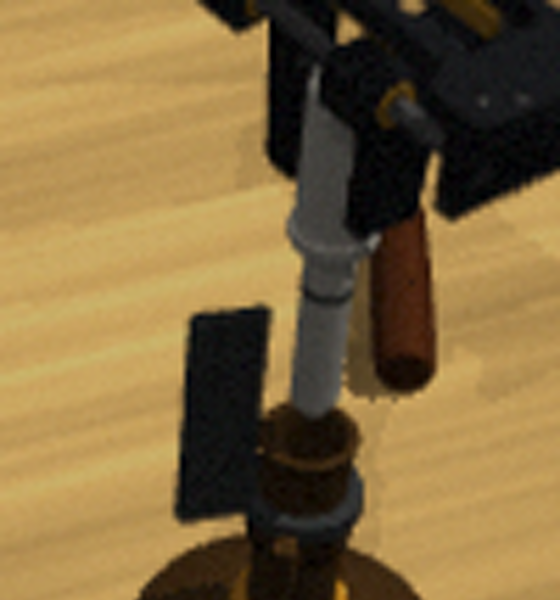

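```bash
python3 - <<'E'
from h import *
s=load('s5.png')
for z in (.20,.175,.15,.1334,.12):print(z,proj(s,(.5249,.1711,z)))
h=cv2.cvtColor(s['frame'],cv2.COLOR_RGB2HSV)
for r in range(214,232,2):
    row=h[r,395:425];m=np.where((row[:,1]<70)&(row[:,2]>70))[0]+395;print(r,m.min() if len(m) else 0,m.max() if len(m) else 0)
# rim mask, dark brown vs wood
v=h[...,2]
for r in range(232,250,2):print(r,v[r,390:422])
E
```

```text
0.2 [408.32333476 206.73442223]
0.175 [407.20266135 216.31729678]
0.15 [406.11748741 225.61725529]
0.1334 [405.41568669 231.64258707]
0.12 [404.85970085 236.42212487]
214 411 412
216 410 411
218 409 411
220 409 411
222 408 411
224 409 410
226 402 410
228 408 410
230 407 409
232 [ 19  14  16  17  15  24  79 183 177 117  62  61  55  61  65  67  71  71
  75  87 158 186 193 193 191 188 186 185 182 185 197 200]
234 [ 19  18  15  20  15  20  55  81  61  52  41  35  34  29  32  42  45  38
  19  27  42  64 120 179 184 182 179 183 178 194 191 194]
236 [ 24  20  19  20  17  22  25  32  25  39  38  32  30  24  22  22  19  22
  20  30  22  30  58  74 171 176 175 175 182 196 192 191]
238 [ 21  19  19  11  13  17  25  35  25  36  35  23  27  23  24  21  22  22
  22  24  22  26  52  68 116 176 180 179 195 197 195 195]
240 [ 21  17  19  21  18  37  80  33  33  38  39  30  22  22  25  21  20  27
  24  24  23  45  63  99 176 173 173 187 186 186 188 187]
242 [ 16  16  17  17  20  16  19  20  22  32  48  58  54  51  44  43  45  45
  62  62  59  51  45 162 171 175 177 191 196 196 197 195]
244 [ 19  16  20  20  22  22  18  25  22  23  21  17  13  19  21  20  21  20
  19  21  29  27  37  60 171 177 172 177 187 187 188 185]
246 [ 25  20  22  18  21  21  26  21  22  23  26  21  24  24  20  17  21  25
  24  27  30  31  45  50  64 174 179 177 177 195 199 196]
248 [ 21  19  19  21  20  22  26  22  20  24  23  23  25  25  20  15  18  25
  22  31  27  36  49  51  62 181 179 182 196 194 196 194]
```

Call:
drive_tool --plan '[[[0,0,0,0,0,-6,255],[0,0,0,0,0,-6,255],[0,0,0,0,0,-5,255],[0,0,0,0,0,-5,255],[0,0,0,0,0,-4,255],[0,0,0,0,0,-4,255],[0,0,0,0,0,0,255],[0,0,0,0,0,0,255]]]'

```text
t: 6.75
ee_pos: [0.5248, 0.1711, 0.2145]
eef_rot: [0.993, 0.122, 0.0, -0.0]
wrist_force: [0.1, -0.2, -1.5]
grip_width: 0.0274
```

Call:
drive_tool --plan '[[[0,0,0,0,0,-5,255],[0,0,0,0,0,-5,255],[0,0,0,0,0,-5,255],[0,0,0,0,0,-5,255],[0,0,0,0,0,-5,255],[0,0,0,0,0,-5,255],[0,0,0,0,0,0,255],[0,0,0,0,0,0,255]]]'

```text
t: 7.55
ee_pos: [0.5248, 0.1711, 0.1845]
eef_rot: [0.993, 0.122, -0.0, 0.0]
wrist_force: [-0.3, 0.1, -1.8]
grip_width: 0.0271
```

```bash
python3 - <<'E'
from h import *
st=arm.state();print(st['ee_pos'],st['eef_rot'],st['wrist_force'],st['ft_torque'],st['t'])
a=snap('scene','s6.png')
f=a['frame'][:,:,::-1]
cv2.imwrite('pics/s6c.png',cv2.resize(f[180:280,350:450],(600,600),interpolation=2)[:600])
E
```

```text
[0.52476585 0.17112567 0.1844654 ] [ 9.92506840e-01  1.22189084e-01 -2.26588496e-05  2.36455899e-06] [-0.33133101  0.12955614 -1.82827922] [ 0.00796217 -0.06269605  0.0227978 ] 7.55
```

View pics/s6c.png

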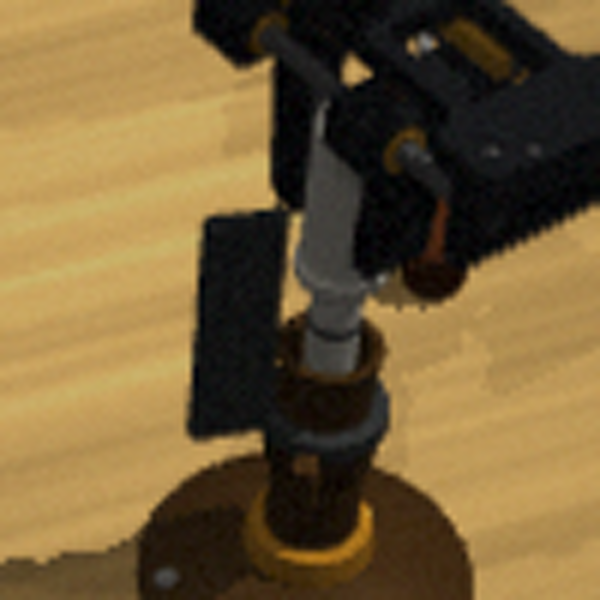

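```bash
cat > mk.py <<'E'
from h import *
def mark(s,cx,cy,show=True):
    c=-np.array(s['R']).T@s['t'];d=(c[:2]-[cx,cy]);d/=np.linalg.norm(d)
    fx,fy=np.array([cx,cy])+.009*d
    g=cv2.cvtColor(s['frame'],cv2.COLOR_RGB2GRAY).astype(float)
    zs=np.arange(.100,.150,.001)
    prof=[]
    for z in zs:
        u,v=proj(s,(fx,fy,z)); 
        prof.append(np.mean([cv2.getRectSubPix(g.astype(np.float32),(1,1),(float(u+k),float(v)))[0,0] for k in(-1,0,1)]))
    for z,p in zip(zs,prof):print('%.3f %.0f'%(z,p),end='; ')
E
python3 - <<'E'
from mk import *
mark(load('s6.png'),.5248,.1711)
E
```

```text
0.100 16; 0.101 16; 0.102 16; 0.103 16; 0.104 15; 0.105 15; 0.106 15; 0.107 14; 0.108 21; 0.109 29; 0.110 37; 0.111 42; 0.112 46; 0.113 51; 0.114 55; 0.115 59; 0.116 62; 0.117 63; 0.118 65; 0.119 65; 0.120 66; 0.121 66; 0.122 65; 0.123 65; 0.124 64; 0.125 64; 0.126 64; 0.127 65; 0.128 53; 0.129 40; 0.130 31; 0.131 34; 0.132 39; 0.133 44; 0.134 51; 0.135 57; 0.136 60; 0.137 61; 0.138 61; 0.139 62; 0.140 63; 0.141 63; 0.142 64; 0.143 64; 0.144 64; 0.145 61; 0.146 58; 0.147 58; 0.148 60; 0.149 61;
```

Call:
drive_tool --plan '[[[0,0,0,0,0,-4,255],[0,0,0,0,0,-4,255],[0,0,0,0,0,-3,255],[0,0,0,0,0,-2,255],[0,0,0,0,0,0,255],[0,0,0,0,0,0,255]]]'

```text
t: 8.2
ee_pos: [0.5248, 0.1711, 0.1715]
eef_rot: [0.993, 0.122, 0.0, 0.0]
wrist_force: [0.4, -0.6, -1.8]
grip_width: 0.0273
```

```bash
python3 - <<'E'
from mk import *
st=arm.state();print(st['ee_pos'],st['eef_rot'],st['wrist_force'],st['ft_torque'],st['t'])
a=snap('scene','s7.png');mark(a,.5248,.1711)
f=a['frame'][:,:,::-1]
cv2.imwrite('pics/s7c.png',cv2.resize(f[190:265,360:435],(600,600),interpolation=2)[:600])
E
```

```text
[0.52477049 0.17110304 0.17150362] [9.92509404e-01 1.22168260e-01 1.78633892e-06 1.21363897e-06] [ 0.40191998 -0.6342279  -1.80162037] [-0.04660536 -0.10614192 -0.00408777] 8.2
0.100 15; 0.101 15; 0.102 15; 0.103 15; 0.104 16; 0.105 16; 0.106 16; 0.107 15; 0.108 20; 0.109 26; 0.110 32; 0.111 38; 0.112 44; 0.113 49; 0.114 48; 0.115 47; 0.116 45; 0.117 40; 0.118 35; 0.119 36; 0.120 45; 0.121 54; 0.122 58; 0.123 59; 0.124 60; 0.125 61; 0.126 62; 0.127 63; 0.128 63; 0.129 63; 0.130 63; 0.131 61; 0.132 58; 0.133 57; 0.134 59; 0.135 61; 0.136 63; 0.137 66; 0.138 69; 0.139 74; 0.140 79; 0.141 83; 0.142 78; 0.143 73; 0.144 69; 0.145 67; 0.146 65; 0.147 65; 0.148 64; 0.149 64;
```

View pics/s7c.png

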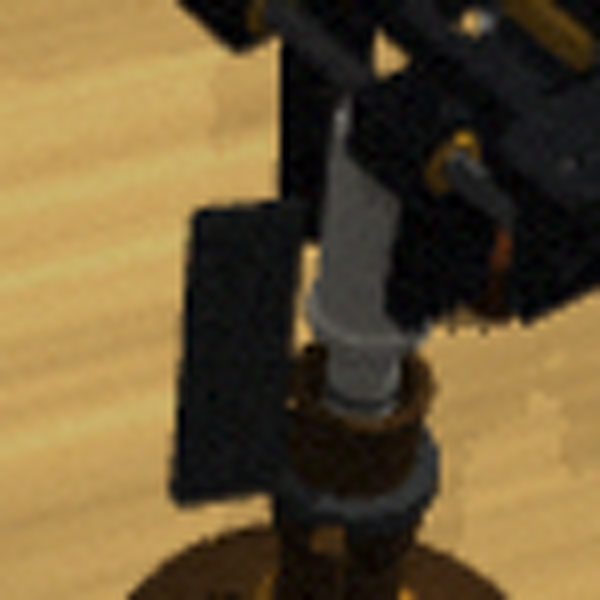

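Call:
drive_tool --plan '[[[0,0,0.05,0,0,0,255],[0,0,0.1,0,0,0,255],[0,0,0.1,0,0,0,255],[0,0,0.1,0,0,0,255],[0,0,0.1,0,0,0,255],[0,0,0.1,0,0,0,255],[0,0,0.05,0,0,0,255],[0,0,0,0,0,0,255]]]'

```text
t: 9.05
ee_pos: [0.5244, 0.1712, 0.1716]
eef_rot: [0.912, 0.41, -0.0, -0.0]
wrist_force: [-1.9, -0.5, -0.8]
grip_width: 0.027
```

```bash
cat > chk.py <<'E'
import sys
from mk import *
n=sys.argv[1]
st=arm.state();q=st['eef_rot'];print(st['ee_pos'],'yaw',2*np.arctan2(q[1],q[0]),st['wrist_force'],st['ft_torque'],st['tau'][5],st['t'],st['grip_width'])
a=snap('scene',n+'.png');mark(a,*st['ee_pos'][:2])
f=a['frame'][:,:,::-1]
cv2.imwrite('pics/'+n+'c.png',cv2.resize(f[190:265,360:435],(600,600),interpolation=2)[:600])
E
python3 chk.py s8
```

```text
[0.52441978 0.17124424 0.17161324] yaw 0.8454411216642416 [-1.94240936 -0.51573923 -0.84311912] [ 0.0991332   0.1420017  -0.04848583] -0.6085320375859737 9.05 0.02699811843191854
0.100 14; 0.101 14; 0.102 14; 0.103 14; 0.104 14; 0.105 15; 0.106 15; 0.107 15; 0.108 17; 0.109 19; 0.110 22; 0.111 28; 0.112 34; 0.113 38; 0.114 40; 0.115 42; 0.116 40; 0.117 35; 0.118 30; 0.119 37; 0.120 48; 0.121 58; 0.122 59; 0.123 60; 0.124 61; 0.125 61; 0.126 61; 0.127 61; 0.128 62; 0.129 62; 0.130 61; 0.131 59; 0.132 57; 0.133 58; 0.134 59; 0.135 61; 0.136 62; 0.137 63; 0.138 66; 0.139 74; 0.140 82; 0.141 83; 0.142 78; 0.143 72; 0.144 69; 0.145 67; 0.146 66; 0.147 65; 0.148 65; 0.149 64;
```

View pics/s8c.png

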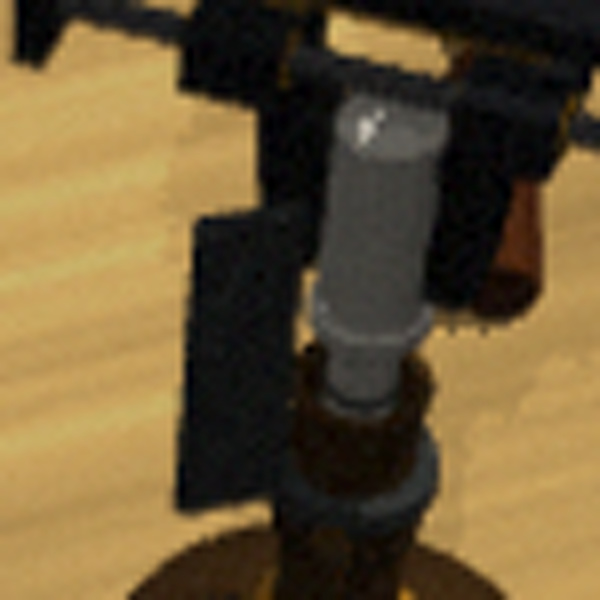

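The mark is still level. The finger has met the paddle, at about 2 N and 0.05 N m. I'll keep turning.

Call:
drive_tool --plan '[[[0,0,0.06,0,0,0,255],[0,0,0.06,0,0,0,255],[0,0,0.06,0,0,0,255],[0,0,0.06,0,0,0,255],[0,0,0.06,0,0,0,255],[0,0,0.05,0,0,0,255],[0,0,0,0,0,0,255],[0,0,0,0,0,0,255]]]'

```text
t: 9.9
ee_pos: [0.5246, 0.1713, 0.1716]
eef_rot: [0.827, 0.562, 0.0, -0.0]
wrist_force: [-1.7, 2.5, -0.8]
grip_width: 0.0272
```

```bash
python3 chk.py s9
```

```text
[0.52462502 0.17126948 0.1715539 ] yaw 1.1928556045319993 [-1.71592793  2.46811916 -0.82130417] [ 0.31338786  0.24379361 -0.02282128] -0.09236593265086412 9.9 0.027221808697525027
0.100 17; 0.101 18; 0.102 17; 0.103 15; 0.104 14; 0.105 15; 0.106 16; 0.107 17; 0.108 18; 0.109 20; 0.110 22; 0.111 27; 0.112 32; 0.113 37; 0.114 39; 0.115 42; 0.116 40; 0.117 35; 0.118 30; 0.119 35; 0.120 45; 0.121 55; 0.122 59; 0.123 60; 0.124 62; 0.125 62; 0.126 63; 0.127 63; 0.128 63; 0.129 63; 0.130 62; 0.131 60; 0.132 58; 0.133 58; 0.134 59; 0.135 60; 0.136 62; 0.137 65; 0.138 68; 0.139 75; 0.140 81; 0.141 84; 0.142 78; 0.143 72; 0.144 69; 0.145 67; 0.146 66; 0.147 66; 0.148 66; 0.149 65;
```

View pics/s9c.png

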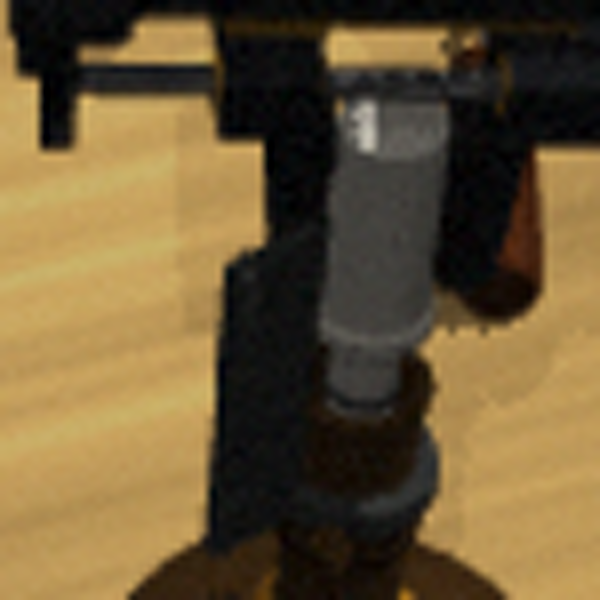

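Call:
drive_tool --plan '[[[0,0,0.05,0,0,0,255],[0,0,0.05,0,0,0,255],[0,0,0.05,0,0,0,255],[0,0,0.05,0,0,0,255],[0,0,0,0,0,0,255],[0,0,0,0,0,0,255]]]'

```text
t: 10.55
ee_pos: [0.5246, 0.1713, 0.1715]
eef_rot: [0.767, 0.642, 0.0, -0.0]
wrist_force: [-2.7, 3.7, 0.5]
grip_width: 0.0271
```

```bash
python3 chk.py s10
```

```text
[0.52462295 0.17130684 0.17154353] yaw 1.3930347342118392 [-2.73007938  3.65740891  0.4634691 ] [ 0.51140882  0.38770321 -0.07974366] -0.0937335449270904 10.55 0.02709020520588036
0.100 15; 0.101 15; 0.102 15; 0.103 15; 0.104 15; 0.105 15; 0.106 16; 0.107 16; 0.108 19; 0.109 21; 0.110 24; 0.111 29; 0.112 33; 0.113 38; 0.114 41; 0.115 43; 0.116 42; 0.117 37; 0.118 32; 0.119 36; 0.120 45; 0.121 54; 0.122 58; 0.123 60; 0.124 63; 0.125 64; 0.126 64; 0.127 65; 0.128 64; 0.129 64; 0.130 62; 0.131 58; 0.132 54; 0.133 54; 0.134 56; 0.135 59; 0.136 61; 0.137 64; 0.138 67; 0.139 73; 0.140 80; 0.141 83; 0.142 78; 0.143 73; 0.144 70; 0.145 68; 0.146 67; 0.147 66; 0.148 65; 0.149 64;
```

View pics/s10c.png

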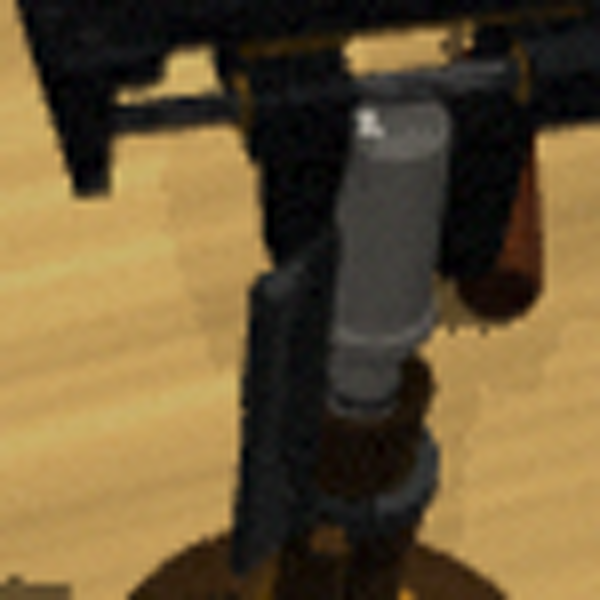

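Call:
drive_tool --plan '[[[0,0,0.04,0,0,0,255],[0,0,0.04,0,0,0,255],[0,0,0,0,0,0,255],[0,0,0,0,0,0,255]]]'

```text
t: 11.0
ee_pos: [0.5246, 0.1713, 0.1715]
eef_rot: [0.741, 0.672, -0.0, -0.0]
wrist_force: [-4.9, 3.7, -0.4]
grip_width: 0.0273
```

```bash
python3 chk.py s11 | head -2
```

```text
[0.52458651 0.1712895  0.1714934 ] yaw 1.473740320920122 [-4.87051146  3.71172733 -0.35768461] [ 0.52673103  0.40038995 -0.04593596] -0.06306166760623455 11.0 0.027267941974290673
0.100 15; 0.101 15; 0.102 15; 0.103 15; 0.104 15; 0.105 15; 0.106 15; 0.107 15; 0.108 19; 0.109 22; 0.110 26; 0.111 31; 0.112 36; 0.113 40; 0.114 41; 0.115 43; 0.116 41; 0.117 36; 0.118 31; 0.119 36; 0.120 46; 0.121 56; 0.122 59; 0.123 60; 0.124 61; 0.125 63; 0.126 64; 0.127 65; 0.128 64; 0.129 64; 0.130 62; 0.131 59; 0.132 56; 0.133 56; 0.134 58; 0.135 60; 0.136 62; 0.137 64; 0.138 67; 0.139 74; 0.140 82; 0.141 84; 0.142 79; 0.143 74; 0.144 70; 0.145 68; 0.146 66; 0.147 65; 0.148 64; 0.149 64;
```

```bash
python3 - <<'E'
from h import *
for n,(x,y) in dict(s0=(None,None),s8=(203,222),s9=(237,263),s10=(262,283)).items():
    if x is None: continue
    s=load(n+'.png');p=onz(s,(x+.5)/8-.5+360,(y+.5)/8-.5+190,.185);d=p[:2]-[.5247,.1711];print(n,np.degrees(np.arctan2(d[1],d[0])),np.linalg.norm(d))
s=load('scene0.png');p=onz(s,384.1,215.9,.185);d=p[:2]-[.5247,.1711];print(np.degrees(np.arctan2(d[1],d[0])),np.linalg.norm(d))
E
```

```text
s8 -92.81299805954237 0.04666035364709798
s9 -72.92076368202203 0.046784604632083185
s10 -62.17236218776517 0.04743044562721825
-97.99812082553434 0.04698315652059071
```

View pics/s11c.png

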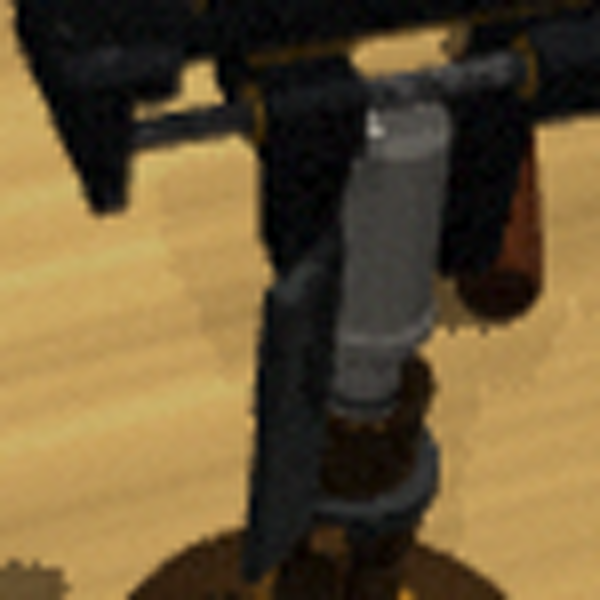

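Call:
drive_tool --plan '[[[0,0,0.03,0,0,0,255],[0,0,0.03,0,0,0,255],[0,0,0,0,0,0,255],[0,0,0,0,0,0,255]]]'

```text
t: 11.45
ee_pos: [0.5245, 0.1712, 0.1714]
eef_rot: [0.72, 0.694, -0.0, -0.0]
wrist_force: [-4.2, 3.2, 0.8]
grip_width: 0.0273
```

```bash
python3 chk.py s12 | head -1
```

```text
[0.52454739 0.17122821 0.17144948] yaw 1.533730503671164 [-4.21885861  3.16226657  0.78697372] [ 0.52273649  0.38584642 -0.05714273] -0.06129653658717871 11.45 0.02728824988184863
```

View pics/s12c.png

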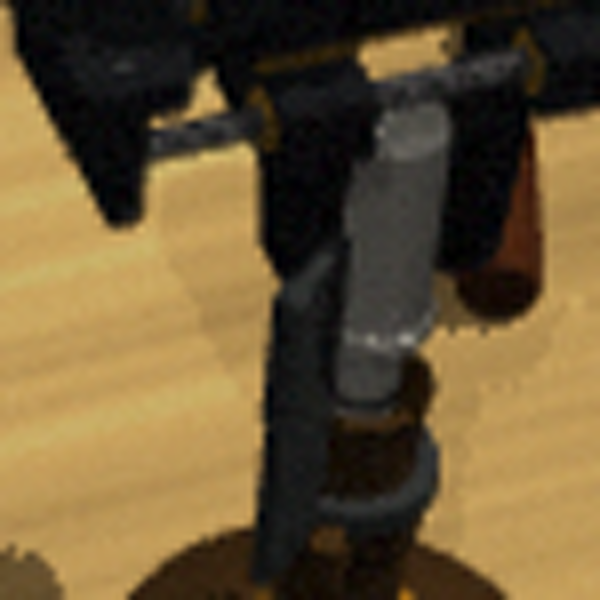

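Lever is at about -54°, so about 0.77 rad moved. It still follows the finger with no stop felt.

Call:
drive_tool --plan '[[[0,0,0.02,0,0,0,255],[0,0,0.02,0,0,0,255],[0,0,0,0,0,0,255],[0,0,0,0,0,0,255]]]'

```text
t: 11.9
ee_pos: [0.5245, 0.1712, 0.1714]
eef_rot: [0.706, 0.708, -0.0, -0.0]
wrist_force: [-3.3, 3.7, 0.0]
grip_width: 0.0273
```

```bash
python3 chk.py s13 | head -1
```

```text
[0.52450853 0.17123937 0.17143157] yaw 1.57376114992013 [-3.32538949  3.6608554   0.01579037] [ 0.45909437  0.49937557 -0.06778184] -0.05465460824780166 11.9 0.027265110656939852
```

Call:
drive_tool --plan '[[[0,0,0.02,0,0,0,255],[0,0,0.02,0,0,0,255],[0,0,0,0,0,0,255],[0,0,0,0,0,0,255]]]'

```text
t: 12.35
ee_pos: [0.5245, 0.1712, 0.1714]
eef_rot: [0.692, 0.722, -0.0, -0.0]
wrist_force: [-4.1, 1.7, 0.1]
grip_width: 0.0275
```

```bash
python3 chk.py s14 | head -1
```

```text
[0.52448521 0.17120152 0.17141097] yaw 1.613721953096189 [-4.14784324  1.72498346  0.14732861] [ 0.52864481  0.51823485 -0.0892052 ] -0.054345717653632164 12.35 0.027543823679158183
```

View pics/s14c.png

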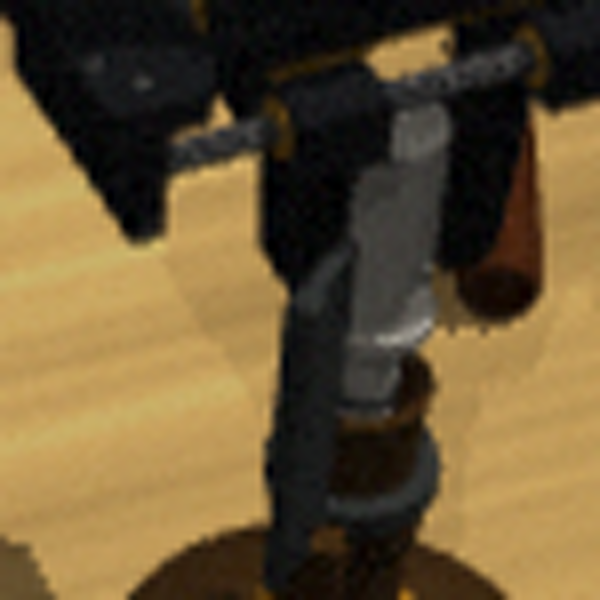

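Call:
drive_tool --plan '[[[0,0,0.02,0,0,0,255],[0,0,0.02,0,0,0,255],[0,0,0,0,0,0,255],[0,0,0,0,0,0,255]]]'

```text
t: 12.8
ee_pos: [0.5244, 0.1712, 0.1714]
eef_rot: [0.677, 0.736, -0.0, -0.0]
wrist_force: [-4.4, 3.2, -0.1]
grip_width: 0.027
```

```bash
python3 chk.py s15 | head -1
```

```text
[0.52443836 0.17117304 0.17138711] yaw 1.6536894629125556 [-4.41441669  3.16920183 -0.14569248] [0.44191685 0.4915566  0.01300205] -0.05425598588772118 12.8 0.02701308791746077
```

Call:
drive_tool --plan '[[[0,0,0.02,0,0,0,255],[0,0,0.02,0,0,0,255],[0,0,0,0,0,0,255],[0,0,0,0,0,0,255]]]'

```text
t: 13.25
ee_pos: [0.5241, 0.171, 0.1714]
eef_rot: [0.662, 0.749, -0.001, -0.0]
wrist_force: [-7.0, 0.6, 0.8]
grip_width: 0.0275
```

```bash
python3 chk.py s16 | head -1
```

```text
[0.52412094 0.17098944 0.17136601] yaw 1.6936976561982644 [-6.99317999  0.59004441  0.7923862 ] [ 0.29271998  0.73478782 -0.12831443] -0.09054854745045304 13.25 0.027482548777409237
```

View pics/s16c.png

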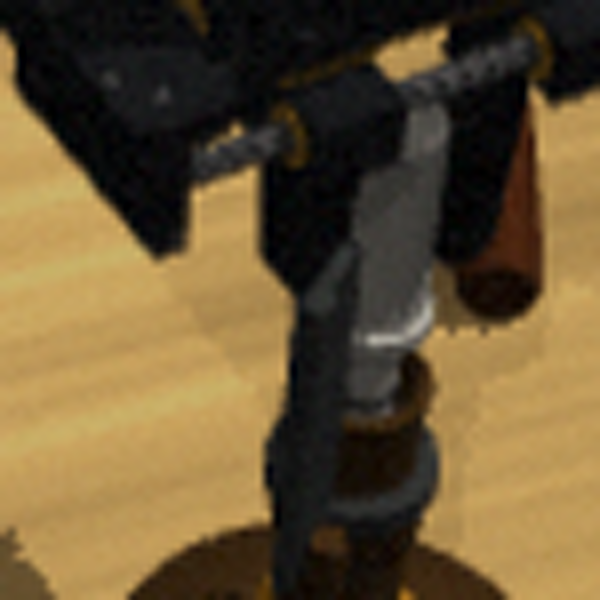

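Force rose to 7 N and the tool pushed back 0.3 mm, which looks like the stop. A small extra turn should confirm it.

Call:
drive_tool --plan '[[[0,0,0.02,0,0,0,255],[0,0,0.01,0,0,0,255],[0,0,0,0,0,0,255],[0,0,0,0,0,0,255]]]'

```text
t: 13.7
ee_pos: [0.5238, 0.1708, 0.1713]
eef_rot: [0.651, 0.759, -0.001, -0.001]
wrist_force: [-7.2, -0.5, 2.9]
grip_width: 0.0271
```

```bash
python3 chk.py s17; python3 - <<'E'
from h import *
a=load('s15.png')['frame'].astype(int);b=load('s16.png')['frame'].astype(int);c=load('s17.png')['frame'].astype(int)
E
```

```text
[0.52376204 0.17076498 0.17133214] yaw 1.7235630540093805 [-7.16696183 -0.47320636  2.87481059] [ 0.04326421  1.07145225 -0.08120022] -0.1289071049541235 13.7 0.027112062722331052
0.100 17; 0.101 17; 0.102 17; 0.103 17; 0.104 18; 0.105 18; 0.106 18; 0.107 21; 0.108 27; 0.109 33; 0.110 38; 0.111 44; 0.112 49; 0.113 48; 0.114 47; 0.115 46; 0.116 38; 0.117 30; 0.118 27; 0.119 38; 0.120 49; 0.121 55; 0.122 55; 0.123 56; 0.124 56; 0.125 57; 0.126 58; 0.127 58; 0.128 58; 0.129 58; 0.130 55; 0.131 52; 0.132 51; 0.133 54; 0.134 56; 0.135 60; 0.136 64; 0.137 69; 0.138 81; 0.139 97; 0.140 114; 0.141 105; 0.142 91; 0.143 79; 0.144 72; 0.145 65; 0.146 60; 0.147 60; 0.148 59; 0.149 59;
```

View pics/s17c.png

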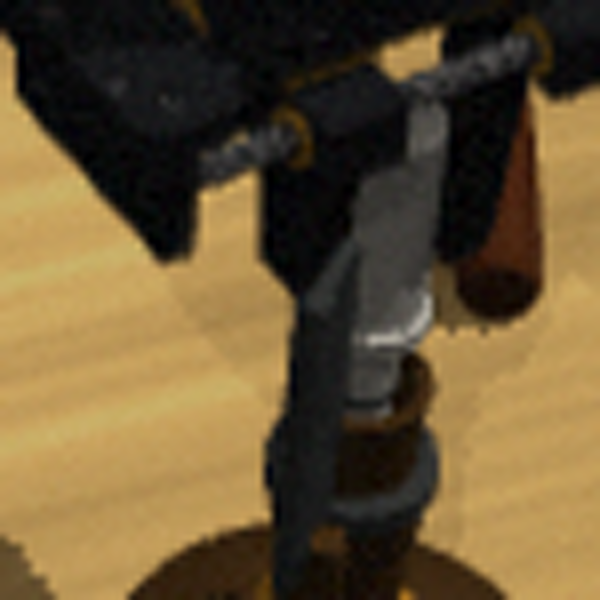

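```bash
python3 - <<'E'
from h import *
s0=load('scene0.png')
print('expected px closed outer/inner', [proj(s0,(.5247+r*np.cos(np.radians(a)),.1711+r*np.sin(np.radians(a)),.185)) for a in(-47.5,-53) for r in (.048,.019)])
for n in('s14','s15','s16','s17'):
    s=load(n+'.png');g=cv2.cvtColor(s['frame'],cv2.COLOR_RGB2GRAY)
    # left paddle edge columns at rows 230..250 (dark vs wood)
    e=[]
    for r in range(232,244):
        row=g[r,385:400].astype(float);k=np.argmax(row<80);e.append(385+k-1+(row[k-1]-80)/(row[k-1]-row[k]))
    print(n,np.round(e,1))
    u=np.array([np.mean(e)]); 
s=load('s17.png');p=onz(s,(300+.5)/8-.5+360,(303+.5)/8-.5+190,.185);d=p[:2]-[.5247,.1711];print(np.degrees(np.arctan2(d[1],d[0])),np.linalg.norm(d))
print(arm.state()['wrist_force'])
E
```

```text
expected px closed outer/inner [array([397.71176014, 227.63315302]), array([403.74474305, 218.37334154]), array([395.51300776, 226.78824647]), array([402.88282064, 218.0491476 ])]
s14 [394.6 394.6 394.5 394.5 394.4 394.4 394.3 394.  393.9 393.7 393.7 393.6]
s15 [395.5 395.5 395.5 395.4 395.4 395.3 394.9 394.6 394.6 394.6 394.3 393.7]
s16 [395.6 395.6 395.6 395.5 395.5 395.5 395.3 395.3 394.9 394.8 394.3 393.7]
s17 [395.6 395.6 395.6 395.5 395.5 395.5 395.3 395.3 394.9 394.9 394.3 393.7]
-49.04703200431424 0.04808804865873168
[-8.35073475  1.14048175  2.30906986]
```

The paddle edge is identical in s16 and s17, so the lever is on its stop. I'll let it settle, check everything once more, then hand in.

Call:
drive_tool --plan '[[[0,0,0,0,0,0,255],[0,0,0,0,0,0,255],[0,0,0,0,0,0,255],[0,0,0,0,0,0,255],[0,0,0,0,0,0,255],[0,0,0,0,0,0,255]]]'

```text
t: 14.35
ee_pos: [0.5237, 0.1708, 0.1713]
eef_rot: [0.651, 0.759, -0.001, -0.001]
wrist_force: [-7.3, -0.1, 2.2]
grip_width: 0.027
```

```bash
python3 chk.py s18
```

```text
[0.52374804 0.17075923 0.1713306 ] yaw 1.72360234179959 [-7.27887624 -0.06361062  2.20243925] [ 0.05239845  1.01406846 -0.11047472] -0.12202760204672813 14.35 0.026991194322107046
0.100 15; 0.101 15; 0.102 16; 0.103 16; 0.104 15; 0.105 15; 0.106 14; 0.107 19; 0.108 26; 0.109 34; 0.110 39; 0.111 44; 0.112 49; 0.113 47; 0.114 45; 0.115 43; 0.116 35; 0.117 28; 0.118 25; 0.119 35; 0.120 46; 0.121 52; 0.122 55; 0.123 58; 0.124 59; 0.125 60; 0.126 60; 0.127 60; 0.128 59; 0.129 58; 0.130 55; 0.131 52; 0.132 51; 0.133 53; 0.134 55; 0.135 58; 0.136 63; 0.137 68; 0.138 80; 0.139 95; 0.140 112; 0.141 103; 0.142 91; 0.143 79; 0.144 72; 0.145 65; 0.146 60; 0.147 60; 0.148 59; 0.149 59;
```

View pics/s18.png

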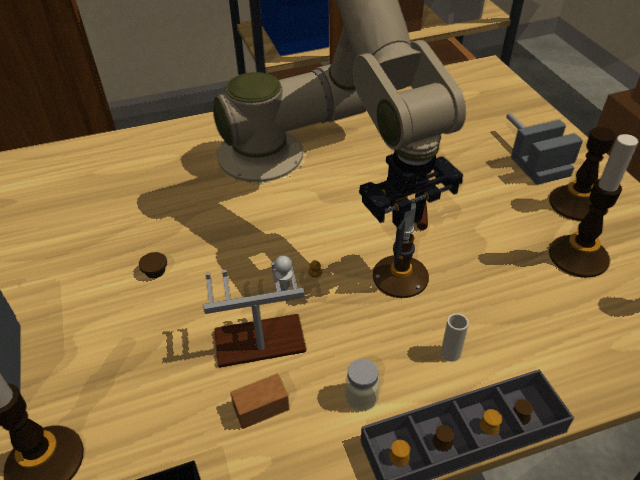

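The stem is upright in the foot at (404,240), the spare is on its hook at (284,265), and all the bystanders are where they were. The readings are steady.

```bash
python3 -c "
from cell import order
print(order.close_job())"
```

```text
the job is handed in; nothing more can be done
None
```

The job is done and handed in at about 14.4 s of the 61 s. The stem is in the lamp foot with its mark at the rim, the cam lever is closed against its stop, and the hand is still gripping.

I lifted the marked stem straight up off its fork and carried it over the paddle. I then lowered it upright into the socket and turned the hand to push the lever closed.

**Last checks**
- **Mark height:** the tool position puts the mark 0.2 mm below the rim. The picture alone gave about 118 mm instead of 120. I put that down to the calibration, because the rim also appeared about 2 mm low.
- **Lever:** the paddle did not move between the last two pushes while the force rose from about 5 N to 7 N. I estimate it turned about 0.9 rad in all. Its direction read about -49° at the plate's edge, against about -47.5° expected for closed.
- **Hold:** the grip (27 mm opening) and the pose stayed steady over the last 0.6 s. The hand sits about 1 mm off its commanded spot because it is pressing on the stop.
- **Other things:** the spare stem and everything else visible in the scene view had not moved. The hand partly hides the screwdriver, so I couldn't check all of it, and I did not take a last top view.

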